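# Dock a board in the test jig, lock the gated knob, start the test

## Robot

A 6-joint arm with a two-finger parallel gripper is mounted at the origin on a cart in front of the work surface, level with it; the furniture and walls round the work are solid. World frame = base frame: x ahead of the robot, y to its left, z up, the work surface at z = 0. Lengths are in mm, angles in rad, forces in N, time in s.
With the tool pointing down it reaches from about 275 to 1000 mm from the base axis. Payload 8.4 kg.
Tool frame: the origin (TCP) lies at the very end of the fingers, on their centre line; the grasp point (between the pads) lies behind it (r.grip_point_offset is the x of the grasp point in the tool frame, in mm); x points along the fingers, z is the direction in which the jaws open and shut, and the axes are right-handed (so a half turn about x gives the same grasp; the last joint's range is limited). The gripper opens to 85 mm and grips with 20 to 120 N. Pads are 22 mm wide; open, the fingers measure 114 mm over their backs; the gripper's body (76 mm by 85 mm) begins 54 mm behind the grasp point. The pads swing forward as they close: fully open they stand 13 mm farther back than shut.
Start: joints at [1.244, 0.353, 1.633, -0, 1.155, -0.002], TCP at [199.448, 592.325, 231.281] pointing down, gripper open.
Joint ranges: [-2.63, 2.63], [-0.92, 2.1], [0.06, 2.66], [-1.3, 4.44], [0, 2.69], [-3.02, 3.02]. Speed limits (rad/s): [2.22, 2.22, 2.79, 3.14, 3.14, 3.14].

## Interface

Orientations are given as [roll, pitch, yaw] about the fixed x, y, z axes, in that order (R = Rz(yaw) Ry(pitch) Rx(roll)).
In Python, from rig import r, vision, order gives the robot as it stands. The module is installed in compiled form; this text tells all that it offers.
- The arm moves only by the tool step_arm, never from a script. Its argument "rows" is a list of rows, each a list of 7 numbers: the shift along the world's x, y, z in mm, then the turn, a rotation vector about the world's x, y, z in rad, then the finger opening in mm, from 0 to 85.4. A call has exactly 8 rows; each row is the pose to reach, as a shift and turn from the pose measured when the call began; what a row does not reach only later rows make up. A row lasts 1/8 s, in which the tool goes at most 62.5 mm and 10.7 degrees, less where a joint would pass 70% of its speed; a pose out of reach is approached as far as the arm can. A call with a gripper value outside its range is refused whole. The fingers move at their own pace and stop on an object; "force" is the grip in N (left out, the last holds). Time passes only in rows, so rows that repeat a pose let the fingers close, or fill a call up. It gives the time, the measured TCP pose, the force and the opening at its end, in the units of the state.
- r.sense(): the state, without advancing time (a new reading comes with each control period).
- vision.grab_frame(name): name is "side" or "top" or "wrist"; returns (picture, depth): 400x640x3 uint8, red, green, blue; 400x640 float32, mm along the optical axis (not along the pixel's ray), 0 where there is no reading.
- vision.camera_info(name): a dict with "K" (3x3 intrinsics, pixels), "origin" and "attitude" of the camera in the world; the wrist camera has in their place "tool_from_camera" (4x4, takes a point from camera to tool coordinates, whose origin is the TCP and whose axes are the tool frame's). Camera axes: x right, y down, z forward; pixel columns grow to the right and rows downward; lengths in mm; the calibration is good to about 2 mm. A picture is of the moment at which its call begins: read the wrist's pose just before it. camera_info takes no time and is no camera call.
- order.sign_off(): hands the job in, once; it reports no verdict.
The state is a dict: "clock": time; "qpos": joint angles; "qvel": joint speeds; "joint_efforts": joint torques, N m; "eef_pos": TCP position; "tcp_rot": TCP orientation; "contact_force": force on the tool from outside, world axes, zero at the start; "wrist_torque": the same for the moment, N m; "opening": opening from 0.0 (shut) to 1.0 (fully open).
Only numpy, scipy, OpenCV 4.12 (cv2) and the standard library are available. Lean on these libraries where they do the work, as an engineer would, in place of code of your own. Each camera call takes 0.05 s, during which the arm holds its last target.

## Task

Put the circuit board in the test jig on test: with the fingertips push the red knob of the sled away along its slot until the board is up against the probes, then push it round the corner of the slot, sideways to the very end, so that it stays locked there. Only then press the green start button on the probe head and let go. Do not grip or lift anything: the board stays seated in its nest, and the things lying about stay where they are.

Things in the scene. Friction and masses are not known exactly. Their poses are not given: they have to be found in the camera images.
- test_jig: Board test jig fixed to the bench, black base 224 x 128 x 14 mm; origin on the bench, +x = way the sled is pushed in, +y = left, z up. In its frame (mm): aluminium gate plate x -96..-20, y -58..58, top z 41 (screws to 44), with an L-shaped slot 13 wide; then the blue nest; grey probe head x 80..121, y -56..56, top z 54, the start button on it. Clear above z 80.
- slot_start (a point): On the slot's centre line at the gate plate's top face (z = 41 mm), where the knob's pin stands at the start; jig frame (-78, 0) mm.
- slot_corner (a point): Corner of the slot's centre line, 42 mm in +x of the jig from slot_start.
- slot_end (a point): Closed end of the slot's short leg (pin centred in it), 24 mm in -y of the jig (to the right, seen from the operator) from slot_corner.
- knob_top (a point): Centre of the top of the red knob, z = 70 mm: an upright four-lobed column from z = 46 to 70 mm, lobes of 7 mm radius centred 7 mm in x and 7 mm in y from its axis (28 mm across along the jig's x or y, 34 mm across the diagonals). It does not turn and is captive; its 10 mm steel pin runs in the slot with 1.5 mm play each side.
- sled (a joint): Travel of the sled along the jig's +x, m: 0 at the start, 0.042 with the pin at slot_corner, stop at 0.0435. A return spring pushes it back to 0 with 2.5 N at 0 rising to 6 N at 0.042; let go in the long leg it runs back, in the short leg the slot's near wall holds it at about 0.0405.
- gate_knob (a joint): Travel of the knob across the sled along the jig's -y, m: 0 in the long leg, 0.024 with the pin at slot_end, stop at 0.0255. No spring, about 1 N of friction. It can leave 0 only where the sled is beyond 0.0405.
- test_board: Green circuit board 34 x 58 x 10 mm with a white header, lying loose in the sled's nest (5 mm high walls, 1.5 mm play), origin at the centre of its underside; it rides along with the sled.
- nest_floor (a point): Centre of the nest on the sled; the origin of the seated board lies here (29 mm above the bench).
- start_button (a joint): Travel of the start button downwards, m: 0 released, 0.005 fully down (4 N); springs back.
- start_button_top (a point): Centre of the top face of the round green start button, 18 mm in diameter in a dark collar on the probe head, about 75 mm above the bench; press straight down.
- tweezers: Steel tweezers, 14 x 116 x 10 mm, loose, lying to the right of the jig; bystander, origin at the centre of its underside.
- solder_spool: Reel of solder, 49 x 68 x 36 mm, loose; bystander, origin at its underside.
- usb_stick: Black memory stick, 17 x 52 x 8 mm, loose; bystander.
- screwdriver: Screwdriver with teal handle, 20 x 162 x 18 mm, loose; bystander.
- side_cutters: Red-handled side cutters, 34 x 113 x 10 mm, loose; bystander.
There are look-alikes about, which are no part of the job. Leave any pink look-alike of the test_board alone.

How it is judged (in metres and radians):
On the way, in this order (a step that is already met when the one before it is completed fails the run):
1. the sled is pushed in until the board is at the probes (value of joint sled above 0.0385 m), for 0.05 s.
2. the knob is round the corner and at the end of the short leg (value of joint gate_knob above 0.021 m and value of joint sled above 0.038 m), for 0.2 s.
3. the start button is pressed (value of joint start_button above 0.0035 m), for 0.05 s.
At the end, for the whole second after the job is handed in: The knob stands in the short leg within about 4 mm of its end (gate_knob over 0.021) with the sled held in (over 0.038), the start button has sprung back, and the board lies still in its nest (within 5 mm) (all of step 2 and value of joint start_button below 0.0015 m and distance between test_board and nest_floor below 0.005 m and linear speed of test_board below 0.01 m/s); the robot touches nothing.
It fails at once if start pressed while the knob is not locked at the end of the slot (value of joint start_button above 0.003 m and (value of joint gate_knob below 0.021 m or value of joint sled below 0.038 m)).
It fails at once if the knob is gripped (squeezed from opposite sides) instead of pushed ((contact force between the fingers and lobe0 above 1.5 N and contact force between the fingers and lobe2 above 1.5 N) or (contact force between the fingers and lobe1 above 1.5 N and contact force between the fingers and lobe3 above 1.5 N)).
It fails at once if the board is lifted or knocked out of its nest (distance between test_board and nest_floor above 0.007 m).
It fails at once if a bystander is moved by more than 20 mm (distance of any of tweezers, solder_spool, usb_stick, screwdriver, side_cutters from where it was at the start of the episode above 0.02 m).
It also fails if it takes over 48 s, if anything falls off the work surface, if the arm or the gripper's body presses on something with over 40 N, if the wrist force passes 120 N, or if a joint passes its speed limit or range.

## Working session

There is one attempt and no reset: what is moved stays moved. The work goes in short steps, Python scripts to look and compute and a tool call to move; the robot and the scene stay as the last step left them, time stands still between calls to the robot, and variables do not carry over. Pictures are saved under pics/ and viewed, and the job is handed in when it is done.

Besides the shell and the picture viewer there is one more tool, called after ">>>" by a JSON object that holds its "name" and its "arguments". step_arm: Moves the arm, as the interface text tells. Its arguments: {"type":"object","properties":{"rows":{"type":"array"},"force":{"type":"number"}},"required":["rows"]}

```bash
mkdir -p pics
cat > h.py <<'E'
import numpy as np,cv2
from rig import r,vision,order
def save(n,img): cv2.imwrite('pics/'+n,img[:,:,::-1])
E
python3 - <<'E'
from h import *
s=r.sense();print(s,r.grip_point_offset)
for c in['top','side']:
    i,d=vision.grab_frame(c);save(c+'0.png',i);np.savez(c+'0.npz',i=i,d=d);print(c,vision.camera_info(c))
E
```

```text
{'clock': 0.0, 'qpos': array([ 1.24358479e+00,  3.53660070e-01,  1.63414305e+00,  2.18906667e-06,
        1.15524173e+00, -2.42901502e-03]), 'qvel': array([ 0.00051815, -0.00083273,  0.00027616, -0.0003545 ,  0.0035329 ,
        0.00045696]), 'joint_efforts': array([-1.95473098e-03, -6.05264711e+01, -3.42064154e+01, -6.46569356e-05,
        9.52846109e-03, -1.98257317e-05]), 'eef_pos': array([199.29611438, 591.84930826, 230.55044262]), 'tcp_rot': array([ 3.1377854 ,  1.56934413, -1.89938699]), 'contact_force': array([-0.17628344, -0.38772927,  0.59128968]), 'wrist_torque': array([-0.00674198,  0.00053395,  0.02700317]), 'opening': 0.9998508904772804} -18.700000000000003
top {'K': array([[374.08700954,   0.        , 320.91600019],
       [  0.        , 374.08700954, 201.26416027],
       [  0.        ,   0.        ,   1.        ]]), 'origin': array([ 366.78947924, -357.77987104, 1090.90417275]), 'attitude': array([-3.02068823,  0.01017214, -1.59987779])}
side {'K': array([[432.37559476,   0.        , 315.33144881],
       [  0.        , 432.37559476, 199.27351444],
       [  0.        ,   0.        ,   1.        ]]), 'origin': array([518.26828952, 782.48252179, 935.04482081]), 'attitude': array([-2.20809073, -0.02376592,  3.1303977 ])}
```

View pics/top0.png

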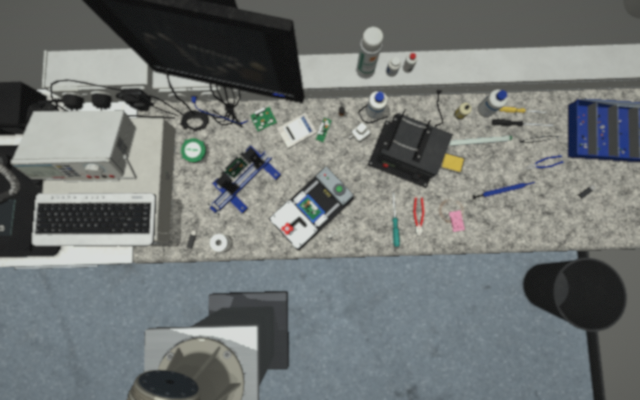

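View pics/side0.png

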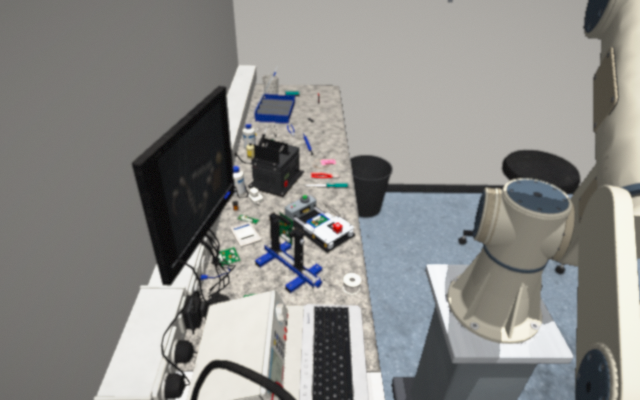

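```bash
cat >> h.py <<'E'
from scipy.spatial.transform import Rotation as Ro
def campose(c):
    ci=vision.camera_info(c);K=np.array(ci['K'])
    if c=='wrist':
        s=r.sense();T=np.eye(4);T[:3,:3]=Ro.from_euler('xyz',s['tcp_rot']).as_matrix();T[:3,3]=s['eef_pos'];T=T@np.array(ci['tool_from_camera'])
        return K,T[:3,:3],T[:3,3]
    return K,Ro.from_euler('xyz',ci['attitude']).as_matrix(),np.array(ci['origin'])
def cloud(d,K,R,t):
    v,u=np.indices(d.shape);P=np.stack([(u-K[0,2])/K[0,0]*d,(v-K[1,2])/K[1,1]*d,d],-1)
    return P@R.T+t
E
python3 - <<'E'
from h import *
z=np.load('top0.npz');i,d=z['i'],z['d'];K,R,t=campose('top');P=cloud(d,K,R,t)
for n,(u,v) in dict(knob=(288,228),jig=(312,207),btn=(338,189),spool=(219,242),bench=(260,220),usb=(190,240),sd=(396,232),edge=(300,255),blackbox=(410,150),blue=(230,190),bluetip=(275,170)).items(): print(n,P[v,u].round(),i[v,u])
save('topz.png',cv2.resize(i[130:270,170:430],None,fx=3,fy=3,interpolation=cv2.INTER_CUBIC))
print(vision.camera_info('wrist'))
E
```

```text
knob [ 420. -259.   70.] [202 147 146]
jig [ 480. -325.   35.] [160 182 163]
btn [ 522. -399.   79.] [ 77 156  94]
spool [389. -51.   1.] [106 106 100]
bench [ 450. -171.    3.] [156 155 146]
usb [397.  29.  14.] [72 72 71]
sd [ 403. -562.   19.] [ 58 138 128]
edge [ 345. -286.    1.] [160 160 150]
blackbox [ 614. -591.  122.] [72 73 71]
blue [ 528. -103.   81.] [19 20 19]
bluetip [ 593. -220.   22.] [ 63  77 134]
{'K': array([[309.40957326,   0.        , 320.81509763],
       [  0.        , 309.40957326, 200.013968  ],
       [  0.        ,   0.        ,   1.        ]]), 'tool_from_camera': array([[ 2.06171207e-04, -2.59263830e-01,  9.65806515e-01,
        -1.41337892e+02],
       [ 3.06507068e-04, -9.65806474e-01, -2.59263884e-01,
         6.60074597e+01],
       [ 9.99999932e-01,  3.49479271e-04, -1.19655290e-04,
         2.26540676e-01],
       [ 0.00000000e+00,  0.00000000e+00,  0.00000000e+00,
         1.00000000e+00]])}
```

View pics/topz.png

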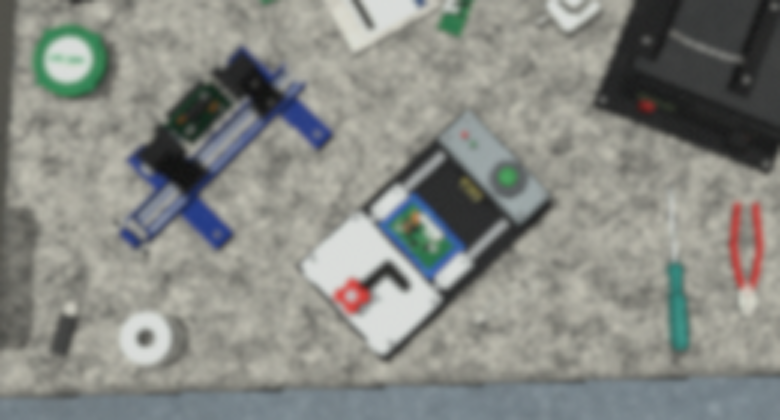

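Run:
```python
from h import *
s=r.sense();print(Ro.from_euler('xyz',s['tcp_rot']).as_matrix().round(2))
```

```text
[[-0.   -0.95  0.32]
 [-0.    0.32  0.95]
 [-1.    0.   -0.  ]]
```

>>> {"name": "step_arm", "arguments": {"rows": [[10, -40, 40, 0, 0, -0.12, 85], [25, -95, 80, 0, 0, -0.26, 85], [42, -150, 110, 0, 0, -0.4, 60], [60, -210, 120, 0, 0, -0.54, 30], [77, -265, 120, 0, 0, -0.68, 0], [95, -325, 120, 0, 0, -0.8, 0], [110, -380, 120, 0, 0, -0.9, 0], [125, -440, 120, 0, 0, -0.9, 0]]}}

```text
clock: 1.1
eef_pos: [324.3, 150.0, 350.6]
tcp_rot: [-2.979, 1.57, -2.634]
contact_force: [1.6, 0.6, 0.2]
opening: -0.001
```

>>> {"name": "step_arm", "arguments": {"rows": [[16, -58, 0, 0, 0, -0.07, 0], [32, -116, 0, 0, 0, -0.14, 0], [48, -174, 0, 0, 0, -0.21, 0], [65, -232, 0, 0, 0, -0.28, 0], [81, -290, -10, 0, 0, -0.35, 0], [97, -348, -25, 0, 0, -0.42, 0], [114, -406, -40, 0, 0, -0.46, 0], [130, -460, -50, 0, 0, -0.46, 0]]}}

```text
clock: 2.1
eef_pos: [454.1, -312.0, 299.5]
tcp_rot: [2.844, 1.569, 2.728]
contact_force: [0.2, 1.1, 1.0]
opening: -0.003
```

Run:
```python
from h import *
s=r.sense();print(s['eef_pos'],s['qvel'].round(3),Ro.from_euler('xyz',s['tcp_rot']).as_matrix().round(3))
K,R,t=campose('wrist')
i,d=vision.grab_frame('wrist');save('w1.png',i);np.savez('w1.npz',i=i,d=d,K=K,R=R,t=t)
```

```text
[ 454.10040756 -311.99587465  299.5362163 ] [-0.547  0.625 -0.573  0.004 -0.065 -0.564] [[-0.001  0.116  0.993]
 [ 0.001  0.993 -0.116]
 [-1.     0.    -0.002]]
```

View pics/w1.png

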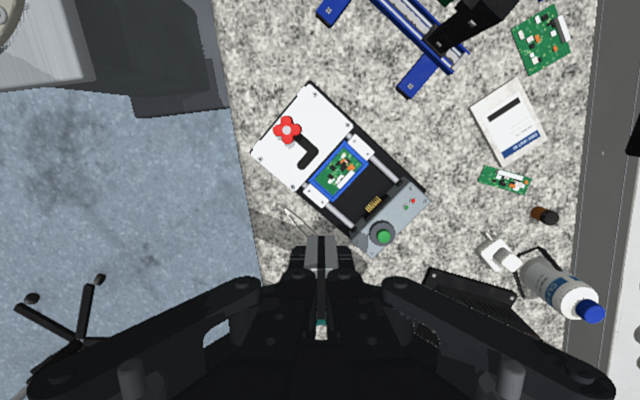

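```bash
cat > loc.py <<'E'
from h import *
import sys
def main(n):
    for k in range(4):
        s=r.sense()
        if abs(s['qvel']).max()<0.01: break
        vision.grab_frame('wrist')
    print(s['eef_pos'],abs(s['qvel']).max())
    K,R,t=campose('wrist')
    i,d=vision.grab_frame('wrist');save(n+'.png',i);np.savez(n+'.npz',i=i,d=d,K=K,R=R,t=t)
    P=cloud(d,K,R,t)
    hsv=cv2.cvtColor(i,cv2.COLOR_RGB2HSV).astype(int);H,S,V=hsv[...,0],hsv[...,1],hsv[...,2]
    inr=(P[...,0]>330)&(P[...,0]<620)&(P[...,1]>-480)&(P[...,1]<-180)
    red=((H<8)|(H>172))&(S>130)&inr&(V>80)&(P[...,2]>62)
    print('knob n',red.sum(),'med z',np.median(P[red][:,2]))
    n_,lab,st,ce=cv2.connectedComponentsWithStats(red.astype('uint8'))
    def at(u,v,z):
        ray=R@np.array([(u-K[0,2])/K[0,0],(v-K[1,2])/K[1,1],1]);return t+ray*(z-t[2])/ray[2]
    j=1+np.argmax(st[1:,4]);print('knob',ce[j],st[j],at(*ce[j],70).round(1), P[lab==j].mean(0).round(1))
    g=(H>40)&(H<85)&(S>80)&inr&(P[...,2]>66)
    n_,lab,st,ce=cv2.connectedComponentsWithStats(g.astype('uint8'))
    j=1+np.argmax(st[1:,4]);print('btn',ce[j],st[j],at(*ce[j],75).round(1),P[lab==j].mean(0).round(1))
    pl=(S<40)&(V>170)&inr&(abs(P[...,2]-41)<6)
    n_,lab,st,ce=cv2.connectedComponentsWithStats(pl.astype('uint8'))
    j=1+np.argmax(st[1:,4]);ys,xs=np.where(lab==j)
    Q=np.array([at(x,y,41)[:2] for x,y in zip(xs,ys)],'float32');rc=cv2.minAreaRect(Q);print('plate',st[j],rc,'z',np.median(P[lab==j][:,2]));print(cv2.boxPoints(rc).round(1).tolist())
    save(n+'z.png',cv2.resize(i[60:280,200:460],None,fx=3,fy=2.7,interpolation=cv2.INTER_CUBIC))
main(sys.argv[1])
E
python3 loc.py w2
```

```text
[ 453.77091346 -310.34196217  299.55242223] 0.036419556667625176
knob n 374 med z 68.72007869868949
knob [287.48930481 131.63101604] [274 118  28  28 374] [ 419.5 -256.    70. ] [ 419.4 -256.1   69.6]
btn [383.45695364 237.52980132] [377 231  14  14 151] [ 522.2 -399.7   75. ] [ 521.7 -398.5   77.7]
plate [ 251   87  102  106 4460] ((431.74774169921875, -271.96990966796875), (115.71095275878906, 75.71966552734375), 41.49495315551758) z 39.901885747049704
[[363.29998779296875, -281.8999938964844], [413.5, -338.70001220703125], [500.20001220703125, -262.0], [450.0, -205.3000030517578]]
```

View pics/w2z.png

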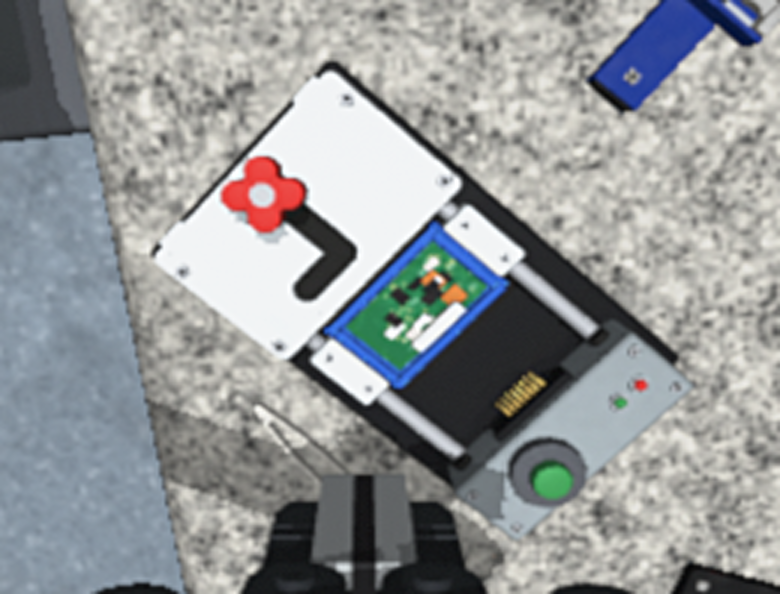

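>>> {"name": "step_arm", "arguments": {"rows": [[-11, 31, -30, 0, 0, 0.02, 0], [-22, 62, -70, 0, 0, 0.04, 0], [-33, 94, -110, 0, 0, 0.056, 0], [-33, 94, -150, 0, 0, 0.056, 0], [-33, 94, -190, 0, 0, 0.056, 0], [-33, 94, -200, 0, 0, 0.056, 0], [-33, 94, -200, 0, 0, 0.056, 0], [-33, 94, -200, 0, 0, 0.056, 0]]}}

```text
clock: 3.4
eef_pos: [421.9, -215.5, 102.1]
tcp_rot: [-0.424, 1.57, -0.483]
contact_force: [-0.0, -1.0, 0.2]
opening: 0.0
```

```bash
python3 loc.py w3; python3 -c "
from h import *
s=r.sense();print(s['contact_force'],Ro.from_euler('xyz',s['tcp_rot']).as_matrix().round(3))"
```

```text
[ 421.93455963 -215.46653985  102.09027233] 0.0052906725278849195
knob n 0 med z nan
[ 0.51191852 -0.2349993   0.80916413] [[ 0.001  0.058  0.998]
 [-0.001  0.998 -0.058]
 [-1.    -0.001  0.001]]
  return _methods._mean(a, axis=axis, dtype=dtype,
  ret = ret.dtype.type(ret / rcount)
Traceback (most recent call last):
  File "loc.py", line 28, in <module>
    main(sys.argv[1])
    ~~~~^^^^^^^^^^^^^
  File "loc.py", line 19, in main
    j=1+np.argmax(st[1:,4]);print('knob',ce[j],st[j],at(*ce[j],70).round(1), P[lab==j].mean(0).round(1))
        ~~~~~~~~~^^^^^^^^^^
ValueError: attempt to get argmax of an empty sequence
```

View pics/w3.png

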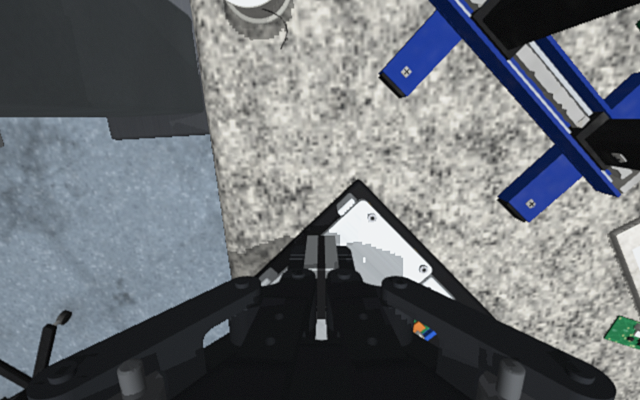

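>>> {"name": "step_arm", "arguments": {"rows": [[0, 0, -25, 0, 0, 0, 0], [-0.5, 0, -50, 0, 0, 0, 0], [-0.5, 0, -50, 0, 0, 0, 0], [-1, -3, -50, 0, 0, 0, 0], [-1, -6, -50, 0, 0, 0, 0], [-1, -8, -50, 0, 0, 0, 0], [-1, -9, -50, 0, 0, 0, 0], [-1, -9, -50, 0, 0, 0, 0]]}}

```text
clock: 4.45
eef_pos: [420.9, -224.6, 52.1]
tcp_rot: [-0.435, 1.569, -0.493]
contact_force: [-0.2, -0.0, 0.4]
opening: -0.003
```

```bash
cat > two.py <<'E'
from h import *
import sys
n=sys.argv[1]
s=r.sense();print(s['clock'],s['eef_pos'].round(1),s['contact_force'].round(1))
a,_=vision.grab_frame('top');b,_=vision.grab_frame('side')
A=cv2.resize(a[160:260,250:370],None,fx=5,fy=5,interpolation=cv2.INTER_CUBIC)
B=cv2.resize(b[180:270,270:370],None,fx=5,fy=5,interpolation=cv2.INTER_CUBIC)
save(n+'t.png',A);save(n+'s.png',B)
E
python3 two.py a1
```

```text
4.45 [ 420.9 -224.6   52.1] [-0.2 -0.   0.4]
```

View pics/a1t.png

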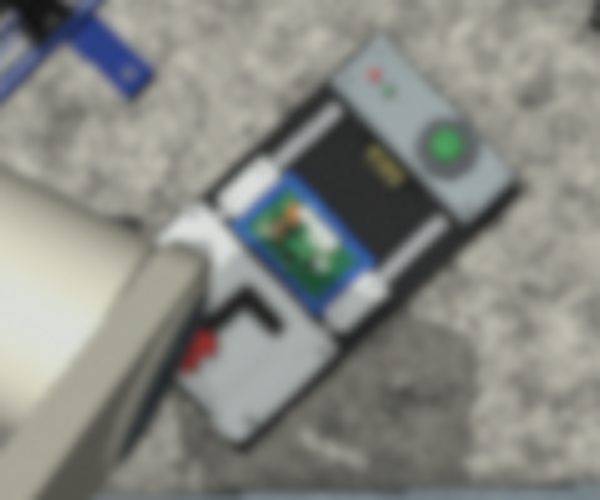

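View pics/a1s.png

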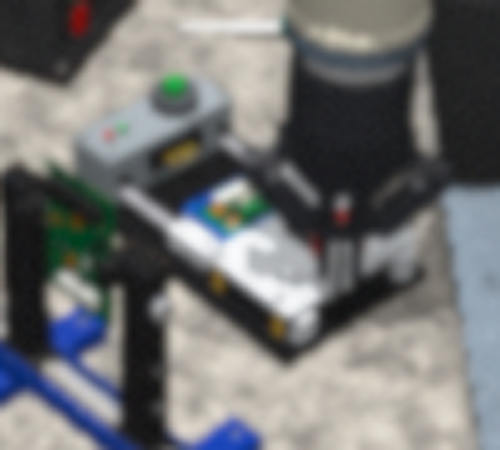

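>>> {"name": "step_arm", "arguments": {"rows": [[0, -2, 0, 0, 0, 0, 0], [-0.3, -4.5, 0, 0, 0, 0, 0], [2.5, -8, 0, 0, 0, 0, 0], [6, -12, 0, 0, 0, 0, 0], [9.5, -15.5, 0, 0, 0, 0, 0], [13, -19.5, 0, 0, 0, 0, 0], [16.3, -23.2, 0, 0, 0, 0, 0], [16.3, -23.2, 0, 0, 0, 0, 0]]}}

```text
clock: 5.55
eef_pos: [437.4, -247.9, 51.9]
tcp_rot: [-0.38, 1.57, -0.438]
contact_force: [-1.0, 3.4, -0.9]
opening: -0.003
```

```bash
python3 two.py a2
```

```text
5.55 [ 437.4 -247.9   51.9] [-1.   3.4 -0.9]
```

View pics/a2t.png

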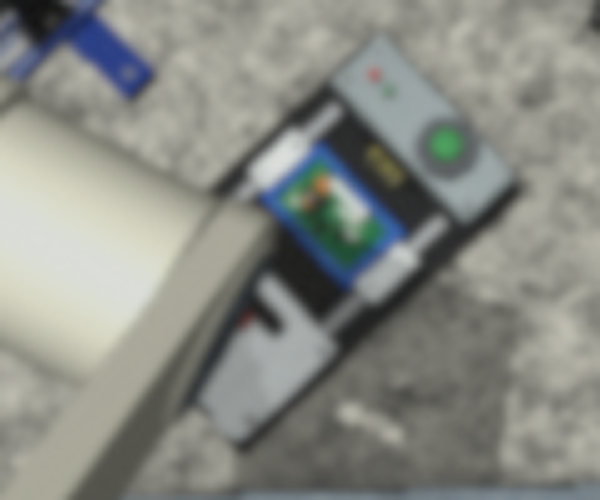

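>>> {"name": "step_arm", "arguments": {"rows": [[2, -2.3, 0, 0, 0, 0, 0], [4, -4.6, 0, 0, 0, 0, 0], [6, -6.9, 0, 0, 0, 0, 0], [8, -9.2, 0, 0, 0, 0, 0], [9.5, -10.9, 0, 0, 0, 0, 0], [10.5, -12, 0, 0, 0, 0, 0], [11.2, -12.7, 0, 0, 0, 0, 0], [11.2, -12.7, 0, 0, 0, 0, 0]]}}

```text
clock: 6.65
eef_pos: [448.0, -260.1, 51.8]
tcp_rot: [0.32, 1.571, 0.262]
contact_force: [-2.3, 5.0, -0.1]
opening: 0.0
```

```bash
python3 two.py a3
cat > blue.py <<'E'
from h import *
K,R,t=campose('top')
def blue(i):
    hsv=cv2.cvtColor(i,cv2.COLOR_RGB2HSV).astype(int);m=(hsv[...,0]>100)&(hsv[...,0]<125)&(hsv[...,1]>110)
    m[:,:285]=0;m[:,345:]=0;m[:170]=0;m[240:]=0
    ys,xs=np.where(m)
    Q=[]
    for u,v in zip(xs,ys):
        ray=R@np.array([(u-K[0,2])/K[0,0],(v-K[1,2])/K[1,1],1]);Q.append((t+ray*(35-t[2])/ray[2])[:2])
    Q=np.array(Q)-[470.1,-315.4]; X=Q@[.662,-.749];Y=Q@[.749,.662]
    return len(X),X.min().round(1),X.max().round(1),np.percentile(X,[5,95]).round(1),Y.min().round(1),Y.max().round(1)
print(blue(np.load('top0.npz')['i']));i,_=vision.grab_frame('top');print(blue(i))
E
python3 blue.py
```

```text
6.65 [ 448.  -260.1   51.8] [-2.3  5.  -0.1]
(149, np.float64(-15.3), np.float64(33.2), array([-14.3,  31.8]), np.float64(-33.0), np.float64(36.3))
(134, np.float64(20.2), np.float64(71.5), array([21.9, 70.4]), np.float64(-33.6), np.float64(37.3))
```

View pics/a3t.png

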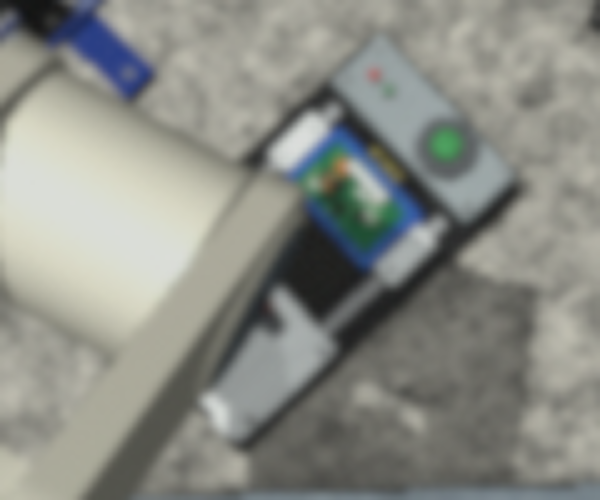

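>>> {"name": "step_arm", "arguments": {"rows": [[0.6, -0.7, 0, 0, 0, 0, 0], [1.2, -1.4, 0, 0, 0, 0, 0], [1.8, -2.1, 0, 0, 0, 0, 0], [2.4, -2.8, 0, 0, 0, 0, 0], [3, -3.4, 0, 0, 0, 0, 0], [3.3, -3.7, 0, 0, 0, 0, 0], [3.3, -3.7, 0, 0, 0, 0, 0], [3.3, -3.7, 0, 0, 0, 0, 0]]}}

```text
clock: 7.8
eef_pos: [451.6, -263.9, 51.9]
tcp_rot: [-0.218, 1.57, -0.277]
contact_force: [-0.3, 4.7, -0.4]
opening: -0.001
```

```bash
python3 two.py a4; python3 blue.py
```

```text
7.8 [ 451.6 -263.9   51.9] [-0.3  4.7 -0.4]
(149, np.float64(-15.3), np.float64(33.2), array([-14.3,  31.8]), np.float64(-33.0), np.float64(36.3))
(119, np.float64(21.8), np.float64(72.8), array([22.5, 71.3]), np.float64(-33.6), np.float64(37.3))
```

View pics/a4t.png

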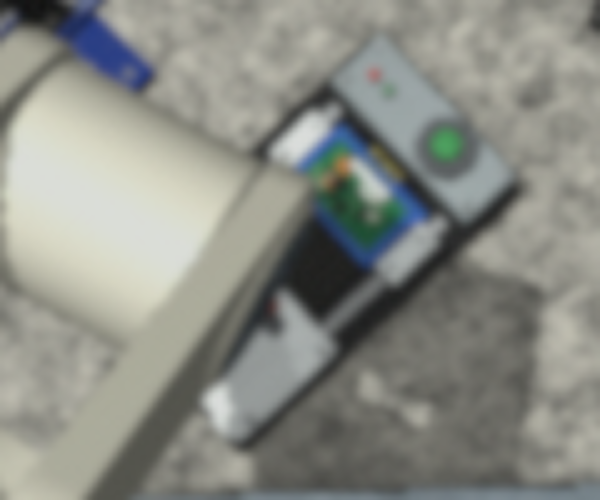

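>>> {"name": "step_arm", "arguments": {"rows": [[0, -1.5, 0, 0, 0, 0, 0], [0, -3, 0, 0, 0, 0, 0], [-2, -4.5, 0, 0, 0, 0, 0], [-4, -6, 0, 0, 0, 0, 0], [-6, -7.5, 0, 0, 0, 0, 0], [-8, -9, 0, 0, 0, 0, 0], [-8, -9, 0, 0, 0, 0, 0], [-8, -9, 0, 0, 0, 0, 0]]}}

```text
clock: 8.95
eef_pos: [443.0, -272.9, 51.7]
tcp_rot: [-2.986, 1.571, -3.045]
contact_force: [-0.3, 0.5, 0.0]
opening: 0.004
```

```bash
python3 two.py a5; python3 blue.py
```

```text
8.95 [ 443.  -272.9   51.7] [-0.3  0.5  0. ]
(149, np.float64(-15.3), np.float64(33.2), array([-14.3,  31.8]), np.float64(-33.0), np.float64(36.3))
(109, np.float64(22.2), np.float64(73.3), array([24.3, 71.5]), np.float64(-33.6), np.float64(37.3))
```

View pics/a5t.png

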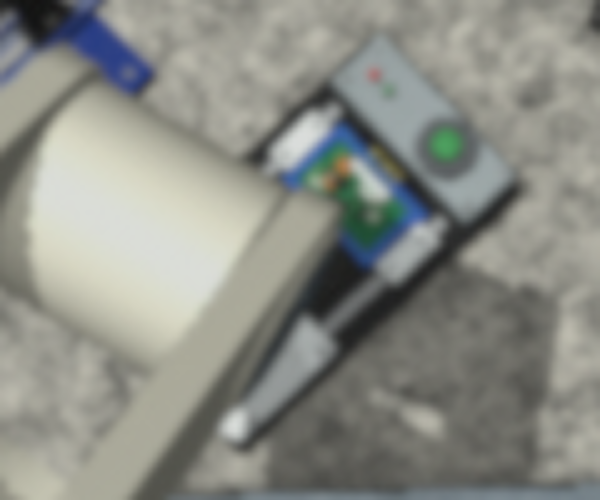

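>>> {"name": "step_arm", "arguments": {"rows": [[-3, -1.5, 0, 0, 0, 0, 0], [-6, -2.5, 0, 0, 0, 0, 0], [-9, -3.5, 0, 0, 0, 0, 0], [-12, -4.5, 0, 0, 0, 0, 0], [-14, -5, 0, 0, 0, 0, 0], [-14.5, -6, 0, 0, 0, 0, 0], [-14.5, -6, 0, 0, 0, 0, 0], [-14.5, -6, 0, 0, 0, 0, 0]]}}

```text
clock: 10.1
eef_pos: [429.1, -276.8, 51.5]
tcp_rot: [1.435, 1.568, 1.375]
contact_force: [10.2, 15.4, -0.5]
opening: -0.001
```

```bash
python3 two.py a6; python3 blue.py
```

```text
10.1 [ 429.1 -276.8   51.5] [10.2 15.4 -0.5]
(149, np.float64(-15.3), np.float64(33.2), array([-14.3,  31.8]), np.float64(-33.0), np.float64(36.3))
(133, np.float64(22.6), np.float64(73.5), array([23.4, 71.9]), np.float64(-33.6), np.float64(37.3))
```

View pics/a6s.png

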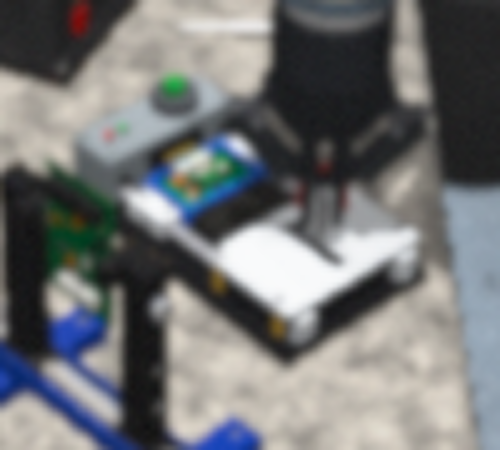

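>>> {"name": "step_arm", "arguments": {"rows": [[1.5, 3, 0, 0, 0, 0, 0], [2, 10, 0, 0, 0, 0, 0], [2, 14, 15, 0, 0, 0, 0], [2, 14, 60, 0, 0, 0, 0], [8, 0, 110, 0, 0, 0, 0], [16, -20, 160, 0, 0, 0, 0], [25, -33, 200, 0, 0, 0, 0], [25, -33, 200, 0, 0, 0, 0]]}}

```text
clock: 11.25
eef_pos: [455.9, -311.7, 256.1]
tcp_rot: [-0.181, 1.564, -0.241]
contact_force: [0.4, 0.6, 0.5]
opening: -0.002
```

```bash
python3 loc.py w4; python3 blue.py
```

```text
[ 453.18165637 -309.21691314  251.13372314] 0.01501231673253973
knob n 463 med z 68.63522446177171
knob [296.2962963  176.65359477] [281 162  31  31 459] [ 426.7 -301.9   70. ] [ 426.8 -301.9   70.6]
btn [387.9035533  258.39593909] [381 251  15  16 197] [ 521.9 -399.3   75. ] [ 522.4 -400.4   72.7]
plate [ 243   83  118  120 5675] ((431.85009765625, -271.9379577636719), (115.68939971923828, 75.63934326171875), 41.37141036987305) z 39.89740801418964
[[363.3999938964844, -281.79998779296875], [413.3999938964844, -338.6000061035156], [500.29998779296875, -262.1000061035156], [450.29998779296875, -205.3000030517578]]
(149, np.float64(-15.3), np.float64(33.2), array([-14.3,  31.8]), np.float64(-33.0), np.float64(36.3))
(1, np.float64(68.9), np.float64(68.9), array([68.9, 68.9]), np.float64(-31.5), np.float64(-31.5))
```

View pics/w4z.png

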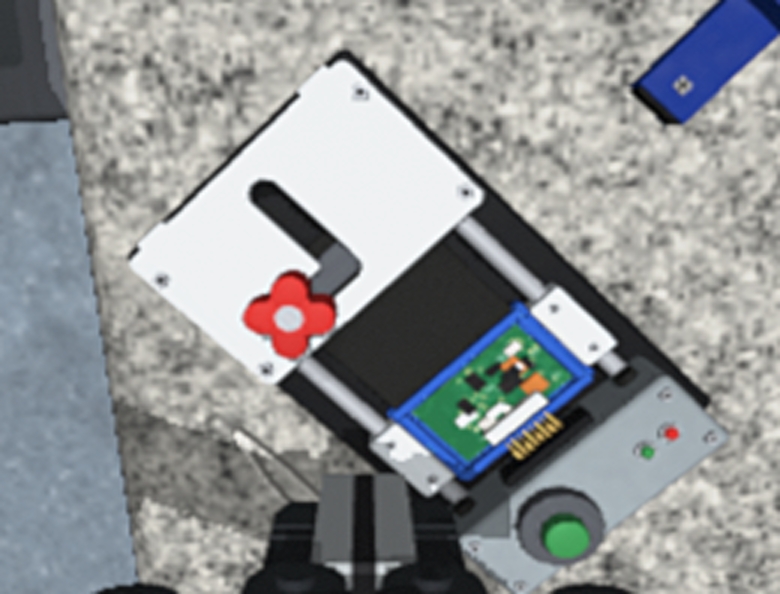

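>>> {"name": "step_arm", "arguments": {"rows": [[20, -25, 0, 0, 0, 0, 0], [40, -52, 0, 0, 0, 0, 0], [60, -80, -30, 0, 0, 0, 0], [69, -90.5, -70, 0, 0, 0, 0], [69, -90.5, -110, 0, 0, 0, 0], [69, -90.5, -145, 0, 0, 0, 0], [69, -90.5, -160, 0, 0, 0, 0], [69, -90.5, -160, 0, 0, 0, 0]]}}

```text
clock: 12.55
eef_pos: [521.6, -399.0, 89.4]
tcp_rot: [2.153, 1.564, 2.093]
contact_force: [-0.1, -0.7, 0.3]
opening: 0.002
```

```bash
python3 two.py b1; python3 blue.py
```

```text
12.55 [ 521.6 -399.    89.4] [-0.1 -0.7  0.3]
(149, np.float64(-15.3), np.float64(33.2), array([-14.3,  31.8]), np.float64(-33.0), np.float64(36.3))
(74, np.float64(32.7), np.float64(73.3), array([40.1, 71.9]), np.float64(-33.6), np.float64(37.3))
```

View pics/b1s.png

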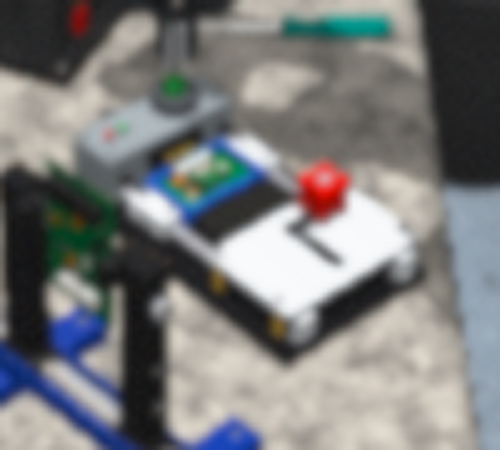

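>>> {"name": "step_arm", "arguments": {"rows": [[0, 0, -5, 0, 0, 0, 0], [0, 0, -10, 0, 0, 0, 0], [0, 0, -13, 0, 0, 0, 0], [0, 0, -15, 0, 0, 0, 0], [0, 0, -16.5, 0, 0, 0, 0], [0, 0, -17.5, 0, 0, 0, 0], [0, 0, -18, 0, 0, 0, 0], [0, 0, -18, 0, 0, 0, 0]]}}

```text
clock: 13.7
eef_pos: [523.0, -400.1, 74.0]
tcp_rot: [1.531, 1.568, 1.472]
contact_force: [-1.4, 0.5, 2.3]
opening: -0.005
```

```bash
python3 -c "
from h import *
s=r.sense();print(s['eef_pos'],s['contact_force'],abs(s['qvel']).max())"
```

```text
[ 523.03305271 -400.14647472   74.01482743] [-1.43427032  0.52632009  2.26916513] 0.002671848538561526
```

>>> {"name": "step_arm", "arguments": {"rows": [[0, 0, -1, 0, 0, 0, 0], [0, 0, -2, 0, 0, 0, 0], [0, 0, -3, 0, 0, 0, 0], [0, 0, -4, 0, 0, 0, 0], [0, 0, -4, 0, 0, 0, 0], [0, 0, -4, 0, 0, 0, 0], [0, 0, -4, 0, 0, 0, 0], [0, 0, -4, 0, 0, 0, 0]]}}

```text
clock: 14.7
eef_pos: [523.1, -400.2, 70.1]
tcp_rot: [1.495, 1.568, 1.436]
contact_force: [-1.3, 0.7, 4.0]
opening: -0.001
```

```bash
python3 -c "
from h import *
s=r.sense();print(s['eef_pos'],s['contact_force'],abs(s['qvel']).max())"; python3 two.py b2
```

```text
[ 523.08510141 -400.15602302   70.09661687] [-1.29269111  0.72739588  3.99016789] 0.0023179210877201156
14.7 [ 523.1 -400.2   70.1] [-1.3  0.7  4. ]
```

>>> {"name": "step_arm", "arguments": {"rows": [[0, 0, -0.5, 0, 0, 0, 0], [0, 0, -1, 0, 0, 0, 0], [0, 0, -1.5, 0, 0, 0, 0], [0, 0, -1.8, 0, 0, 0, 0], [0, 0, -1.8, 0, 0, 0, 0], [0, 0, -1.8, 0, 0, 0, 0], [0, 0, -1.8, 0, 0, 0, 0], [0, 0, -1.8, 0, 0, 0, 0]]}}

```text
clock: 15.8
eef_pos: [523.2, -400.3, 69.8]
tcp_rot: [1.347, 1.568, 1.287]
contact_force: [-5.1, 4.4, 17.1]
opening: -0.004
```

Bottomed out (17 N on the stop). Now lift off and move back to look.

>>> {"name": "step_arm", "arguments": {"rows": [[0, 0, 4, 0, 0, 0, 0], [0, 0, 12, 0, 0, 0, 0], [0, 0, 40, 0, 0, 0, 0], [-5, 10, 90, 0, 0, 0, 0], [-25, 35, 130, 0, 0, 0, 0], [-50, 70, 170, 0, 0, 0, 0], [-70, 90, 182, 0, 0, 0, 0], [-70, 90, 182, 0, 0, 0, 0]]}}

```text
clock: 16.8
eef_pos: [452.7, -309.5, 253.3]
tcp_rot: [0.619, 1.568, 0.56]
contact_force: [0.2, 0.5, 0.3]
opening: 0.0
```

```bash
python3 loc.py w5; python3 two.py b3
```

```text
[ 453.57861267 -310.65498258  251.44482673] 0.016906781046405913
knob n 466 med z 68.68957527839885
knob [295.45986985 174.88069414] [281 160  30  31 461] [ 426.7 -301.9   70. ] [ 426.7 -302.1   69.2]
btn [387.09230769 256.63076923] [380 249  15  16 195] [ 521.9 -399.3   75. ] [ 522.4 -400.4   72.7]
plate [ 242   82  118  119 5680] ((431.8499755859375, -271.88909912109375), (115.66726684570312, 75.53947448730469), 41.43851089477539) z 39.91500117750735
[[363.5, -281.79998779296875], [413.5, -338.5], [500.20001220703125, -261.8999938964844], [450.20001220703125, -205.3000030517578]]
17.05 [ 453.5 -310.7  251. ] [-0.2  0.3 -0.1]
```

View pics/w5z.png

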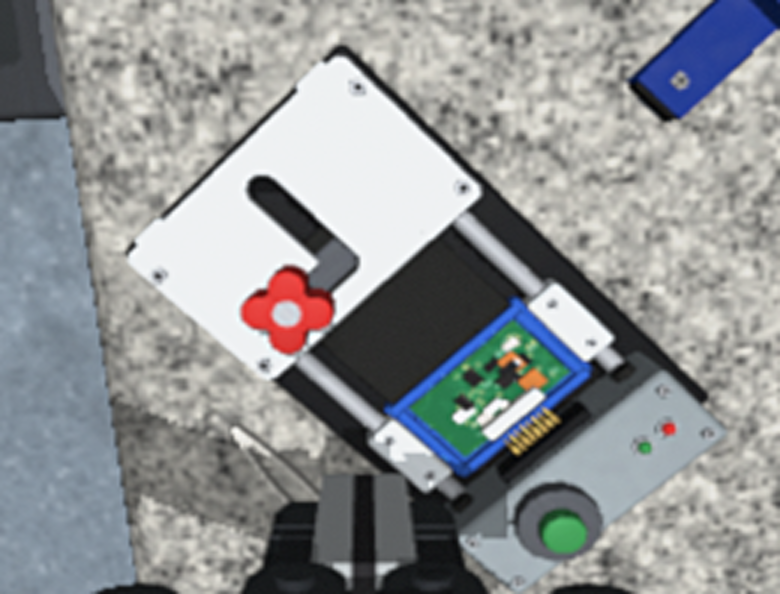

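The knob stands at the end of the short leg, at about (287,313) in the zoomed view. The board is in its nest and the button is back up at about (563,532). Nothing else has moved.

```bash
python3 -c "
from h import *
print(order.sign_off())"
```

```text
the job is handed in; nothing more can be done
None
```

The board is on test: the sled is pushed in and locked, the start button was pressed and let go, and the job is handed in. No verdict was reported.

- **Sled and knob:** With closed fingertips I pushed one lobe of the knob from its rear-left side along the long leg. I then took it round the corner and along the short leg until it met the slot end at about 18 N.
- **Start button:** I pressed it to its bottom stop at about 17 N, then lifted off.
- **Last picture, knob:** It stands at the slot end, about 25 mm along the short leg. The sled is at about 39 mm from the knob's position. It should rest at 40.5 mm and the calibration is good to about 2 mm, so this fits, though it is only about 1 mm above the 38 mm limit. It had not moved since before the button was pressed.
- **Last picture, the rest:** The board sits in its nest at the probes and the button is back up. The gripper is clear and reads about 0 N. The tweezers, partly in view, look unmoved. The other loose things were out of this view, and the arm never came near them.
- **Readings that disagreed:** From the top camera I estimated the sled's travel at about 38 to 39 mm on the way in. The fingertip position gave about 42 mm at the corner. The later release of force and the slot-end contact settled that the knob was locked.

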